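# Index the specimen turntable of a comparison microscope to its next notch

### The job

Pull the red spring ring up to free the specimen turntable, turn the turntable counter-clockwise (seen from above) to its next notch, the one in the brass segment, and let the lock pin drop fully home there, so that the turntable is locked again. Find the notch by feel: let the pin ride on the ring and never force the turntable hard against the pin. Leave the specimen standing in its nest and everything else where it is, and let go.

Things in the scene. Friction and masses are not known exactly. Their poses are not given: they have to be found in the camera images.
- base: Fixed fixture on a dark steel foot plate 12 mm thick, x -120 to +200, y -118 to +118 mm in its frame. Origin: on the turntable's vertical axis, at table height; z up. Black turntable 132 mm across, top 52 mm up, with an aluminium arm out to the lock pin 85 mm from the axis. With the turntable at q the pin and pull ring stand at (-85 cos q, -85 sin q) mm in this frame.
- notch_ring: Fixed steel ring (origin as base), 26 mm wide on the 85 mm circle, flat top 26 mm up. Radial notches 10 mm wide at 0 rad (start) and 2.41 rad (one too far). A brass segment clamped on it (0.4 mm higher, 0.73 rad to each side of its notch) has the next 10 mm notch: adjustable, anywhere from 0.87 to 1.5 rad, not measured. The pin may push on ring or segment with at most 25 N.
- turntable (a joint): Angle q of the turntable in rad, counter-clockwise from above positive, 0 in the first notch; range -0.15 to 2.6. It turns with light friction (about 0.06 N m) and stays where it is left. With the pin in a notch it has about 0.012 rad of play either way. With the pin riding on the ring, pushing it round at the pull ring takes about 3 to 10 N.
- plunger (a joint): How far the spring lock is pulled up, in m: 0 = pin home in a notch (9 mm deep), about 0.009 = pin resting on top of the ring or segment, 0.018 = upper stop. The spring pulls down with 4 N at 0, rising to 10 N at the stop. Pull ring, stem and pin move as one, straight up and down, and turn with the turntable.
- pull_ring (a point): Centre of the red pull ring: upright, 40 mm outer diameter, round bar 8 mm thick, 24 mm hole; 88 mm above the table when the pin is home. Axes: those of base turned by q; the ring stands in its x-z plane (x to the turning axis), so pinch it across y, 8 mm thick. Below it an 8 mm stem enters a collar 19 mm across, top 61 mm up.
- lock_pin: Steel pin of 8 mm diameter with a tapered tip (7 mm flat end), on the underside of the pull ring's stem; origin on the pin's axis at table height when home. It carries no other part.
- nest (a point): Middle of the specimen nest (low upright rim, 6 mm high) on the turntable's top, 52 mm above the table, on the turning axis.
- specimen: Black puck 44 mm across and 14 mm high with a brass stub (14 mm across, 16 mm high) on top; stands loose in the nest. Origin: centre of its underside, z up.
- spare_a: Bystander: like the specimen but with a steel stub, loose on the foot plate's far end. Leave alone.
- lens_cap: Bystander: grey lens cap 54 mm across, 12 mm high, loose on the foot plate's far end. Leave alone.
- vial: Bystander: amber jar 44 mm across, 75 mm high. Leave alone.
- driver: Bystander: screwdriver lying on the table. Leave alone.
- mouse: Bystander: round black computer mouse, 64 mm across. Leave alone.
- mug: Bystander: white mug 80 mm across, 90 mm high. Leave alone.
- slide_box: Bystander: blue box 90 x 60 x 32 mm. Leave alone.
There are look-alikes about, which are no part of the job. Leave any brown or purple look-alike of the specimen alone.

How it is judged:
By the outcome, as a careful person would: the job done as asked, in the order asked, and still so for the second after the job is handed in, with the robot touching nothing.
It also fails if it takes over 58 s, if anything falls off the work surface, if the arm or the gripper's body presses on something with over 40 N, if the wrist force passes 120 N, or if a joint passes its speed limit or range.

### The arm

A 7-joint arm with a two-finger parallel gripper is mounted at the origin on the work surface. World frame = base frame: x ahead of the robot, y to its left, z up, the work surface at z = 0. Lengths are in m, angles in rad, forces in N, time in s.
With the tool pointing down it reaches from about 0.425 to 0.925 m from the base axis. Payload 6.8 kg.
Tool frame: the origin (TCP) lies at the very end of the fingers, on their centre line; the grasp point (between the pads) lies 19 mm behind it (r.tcp_to_grasp is the distance from the TCP to the grasp point, in m); z points along the fingers, y is the line along which they close (so a half turn about z gives the same grasp; the last joint's range is limited). The gripper opens to 85 mm and grips with 20 to 120 N. Pads are 22 mm wide; open, the fingers measure 114 mm over their backs; the gripper's body (76 mm by 85 mm) begins 54 mm behind the grasp point. The pads swing forward as they close: fully open they stand 13 mm farther back than shut.
Start: joints at [-1.264, 0.477, 0.022, 1.555, -0.011, 1.109, -0.083], TCP at [0.272, 0.618, 0.231] pointing down, gripper open.
Joint ranges: [-2.96, 2.96], [-0.34, 2.1], [-1.41, 1.46], [0.24, 2.44], [-1.37, 4.51], [0.17, 1.92], [-2.96, 2.96]. Speed limits (rad/s): [2.39, 2.39, 3.14, 3.14, 3.14, 3.14, 3.14].

### API

Orientations are given as a rotation vector (axis times angle).
In Python, from bench import r gives the robot as it stands.
- The arm moves only by the tool step_arm, never from a script. Its argument "moves" is a list of rows, each a list of 7 numbers: the shift along the tool's x, y, z in mm, then the turn, a rotation vector about the tool's x, y, z in rad, then the finger opening in mm, from 0 to 85.4. A call has 1 to 8 rows; each row is the pose to reach, as a shift and turn from the pose commanded when the call began, along the tool's axes at that moment; what a row does not reach only later rows make up. A row lasts 1/10 s, in which the tool goes at most 50 mm and 8.59 degrees, less where a joint would pass 70% of its speed; a pose out of reach is approached as far as the arm can. A call with a gripper value outside its range is refused whole. The fingers move at their own pace and stop on an object; "grip_force" is the grip in N (left out, the last holds). Time passes only in rows, so rows that repeat a pose let the fingers close. It gives the time, the measured TCP pose, the force, the opening and the grip force at its end, in the units of the state.
- r.get_obs(): the state, without advancing time (a new reading comes with each control period).
- r.grab_frame(name): name is "scene" or "top" or "wrist"; returns a dict with "image" (400x640x3 uint8, red, green, blue), "depth" (400x640 float32, m along the optical axis (not along the pixel's ray), 0 where there is no reading), "mtx" (3x3 intrinsics, pixels), "rvec" (rotation vector, rad) and "tvec" (3), from world to camera coordinates, as OpenCV has them. Camera axes: x right, y down, z forward; pixel columns grow to the right and rows downward; lengths in m; the calibration is good to about 2 mm. A picture is of the moment at which its call begins.
- r.hand_in(): hands the job in; it is judged then, once.
The state is a dict: "clock": time; "joints": joint angles; "qvel": joint speeds; "tau": joint torques, N m; "tcp_pos": TCP position; "orientation": TCP orientation; "contact_force": force on the tool from outside, world axes, zero at the start; "moment": the same for the moment, N m; "grip_width": finger opening in m; "gripper_force": force on a finger pad.
Only numpy, scipy, OpenCV 4.12 (cv2) and the standard library are available. Lean on these libraries where they do the work, as an engineer would, in place of code of your own. Each camera call takes 0.05 s, during which the arm holds its last target. There are 200 camera calls.

## Working session

There is one attempt and no reset: what is moved stays moved. The work goes in short steps, Python scripts to look and compute and a tool call to move; the robot and the scene stay as the last step left them, time stands still between calls to the robot, and variables do not carry over. Pictures are saved under pics/ and viewed, at most 10 in all, crops included, and the job is handed in when it is done.

Besides the shell and the picture viewer there is one more tool, called after "Emit:" by a JSON object that holds its "method" and its "body". step_arm: Moves the arm, as the interface text tells. Its arguments: {"type":"object","properties":{"moves":{"type":"array","items":{"type":"array","items":{"type":"number"}}},"grip_force":{"type":"number"}},"required":["moves"]}

```bash
mkdir -p pics; ls; cat > h.py <<'E'
import numpy as np, cv2
from bench import r
def snap(n,f):
    d=r.grab_frame(n); cv2.imwrite('pics/'+f+'.png',d['image'][:,:,::-1]); np.savez('pics/'+f,**d); return d
def world(d,u,v,z=None):
    R=cv2.Rodrigues(np.array(d['rvec'],float))[0]; t=np.array(d['tvec'],float).ravel()
    ray=np.linalg.inv(d['mtx'])@[u,v,1.]
    o=-R.T@t; w=R.T@ray
    s=(z-o[2])/w[2] if z is not None else d['depth'][int(v),int(u)]
    return o+s*w
E
python3 -c "
from h import *
snap('scene','s0');snap('top','t0')
a=cv2.imread('pics/s0.png');b=cv2.imread('pics/t0.png')
o=r.get_obs();print(o)"
```

```text
pics
{'clock': 0.1, 'joints': array([-1.26409692,  0.4777187 ,  0.0223415 ,  1.55636272, -0.01150832,
        1.10929041, -0.0830906 ]), 'qvel': array([ 0.00029089, -0.00152561, -0.00040604, -0.00196998, -0.00038568,
        0.0010355 ,  0.0001589 ]), 'tau': array([ 4.11847694e-03, -5.97763610e+01,  1.61381386e+00, -2.81956387e+01,
        1.29283950e-02,  4.99972535e-03, -1.86748690e-05]), 'tcp_pos': array([0.27182017, 0.6172625 , 0.23041778]), 'orientation': array([-6.46815892e-01, -3.07405038e+00,  2.56825192e-03]), 'contact_force': array([ 0.98836048, -0.30499968, -0.68554622]), 'moment': array([-0.0372697 , -0.03776013,  0.01352397]), 'gripper_force': 0.0, 'grip_width': 0.08547376055315425}
```

View pics/t0.png

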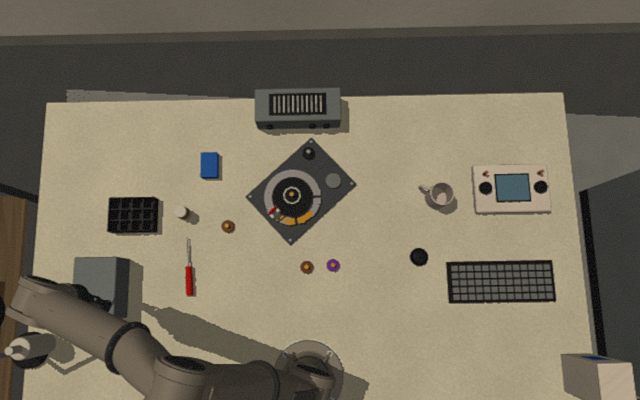

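View pics/s0.png

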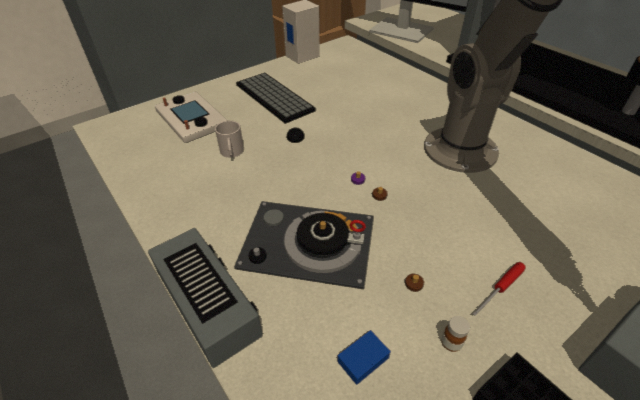

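Red candidates in the top picture are the pull ring (272,212) and the screwdriver handle (189,280). Candidates for the specimen are the one in the nest (292,195), the brown ones (228,226) and (307,267), the purple one (333,265), and spare_a (309,153). I choose the ring at (272,212), on the turntable arm, and check it in a close crop.

```bash
python3 -c "
import cv2,numpy as np
b=cv2.imread('pics/t0.png')[130:250,240:360];a=cv2.imread('pics/s0.png')[195:295,235:385]
b=cv2.resize(b,(600,600),interpolation=cv2.INTER_CUBIC)
cv2.imwrite('pics/tc.png',b);"
```

```text
(no output)
```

View pics/tc.png

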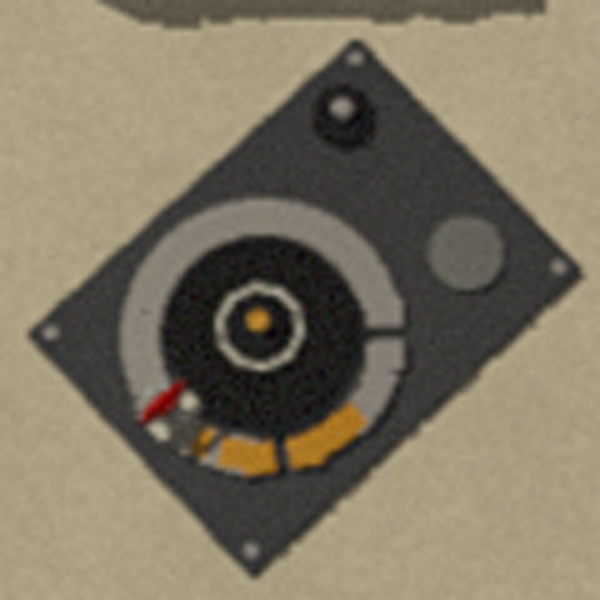

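The crop shows the upright red ring at (163,402), i.e. top pixel (272.6,210.4), and the specimen stub at (258,320). The brass notch is at about (282,453) and the 2.41 rad notch at (385,331).

```bash
python3 -c "
from h import *
d=dict(np.load('pics/t0.npz'))
P=lambda x,y,z:world(d,240+(x+.5)/5-.5,130+(y+.5)/5-.5,z)
ax=P(258,320,.082);rg=P(163,402,.1);n=P(282,453,.0264);f=P(385,331,.026)
C=[P(*c,.012) for c in [(30,333),(355,42),(580,270),(255,575)]]
print(C); m=sum(C)/4; ex=(C[1]+C[2]-C[0]-C[3])/2; print(m,ex); 
for c in C: pass
ux=ex/np.linalg.norm(ex); print('axis from plate',m-ux*.04,'yaw',np.arctan2(ux[1],ux[0]))
print('axis',ax,'ring',rg,'notch',n,'far',f)
ang=lambda p:np.arctan2(*(p-ax)[[1,0]])
print([np.linalg.norm((p-ax)[:2]) for p in (rg,n,f)])
print('yaw est from ring',ang(rg)-np.pi,' far',ang(f)-np.pi-2.41,'q notch via ring',ang(n)-ang(rg), 'ring far',ang(f)-ang(rg))
# red pixels in scene cam with depth
for nm in ('t0','s0'):
  d=dict(np.load('pics/%s.npz'%nm));h=d['image'].astype(int)
  k=(h[...,0]>110)&(h[...,1]<60)&(h[...,2]<60)
  v,u=np.nonzero(k); W=np.array([world(d,a,b) for a,b in zip(u,v)])
  s=np.linalg.norm(W[:,:2]-ax[:2],axis=1)<.13
  print(nm,s.sum(),W[s].min(0),W[s].max(0),np.median(W[s],0), W[s].mean(0))
o=r.get_obs();R=cv2.Rodrigues(o['orientation'])[0];print(R)
"
```

```text
[array([0.61095461, 0.20771219, 0.012     ]), array([ 0.8193836 , -0.02474204,  0.012     ]), array([ 0.64881592, -0.18058496,  0.012     ]), array([0.43766083, 0.05096471, 0.012     ])]
[0.62920374 0.01333748 0.012     ] [ 0.20979204 -0.23200195  0.        ]
axis from plate [0.60237526 0.04300619 0.012     ] yaw -0.8356279702195505
axis [0.60334585 0.04379982 0.082     ] ring [0.54552981 0.10659925 0.1       ] notch [0.52035923 0.03074726 0.0264    ] far [ 0.60492809 -0.04209482  0.026     ]
[np.float64(0.0853607838735277), np.float64(0.08400683346380679), np.float64(0.08590920651909698)]
yaw est from ring -0.8266910931372862  far -7.103970317531649 q notch via ring -5.300487213256377 ring far -3.867279224394363
t0 16 [0.53546647 0.09673477 0.07763788] [0.55434145 0.11713887 0.11036032] [0.54646314 0.10609977 0.10471487] [0.54585455 0.10699325 0.10058493]
s0 80 [0.50601487 0.04449481 0.02511726] [0.55736698 0.12390474 0.1093297 ] [0.54731053 0.10833092 0.09786291] [0.54618749 0.10772555 0.09034777]
[[-9.15207944e-01  4.02981519e-01 -5.61149288e-04]
 [ 4.02981894e-01  9.15206633e-01 -1.55285030e-03]
 [-1.12202421e-04 -1.64731393e-03 -9.99998637e-01]]
```

Axis ≈ (0.603, 0.0435), base yaw ≈ −0.825, ring ≈ (0.5455, 0.106) and notch q ≈ 0.98. I now move above the ring.

Emit:
{"method": "step_arm", "body": {"moves": [[-57,-45,5,0,0,0.05,85],[-114,-90,10,0,0,0.1,85],[-171,-134,15,0,0,0.15,85],[-228,-179,20,0,0,0.2,80],[-285,-223,25,0,0,0.26,70],[-342,-268,30,0,0,0.31,60],[-399,-312,35,0,0,0.36,50],[-456,-357,40,0,0,0.412,40]], "grip_force": 20}}

```text
clock: 0.9
tcp_pos: [0.4608, 0.264, 0.2035]
orientation: [-1.265, -2.876, 0.0]
contact_force: [0.7, 0.2, 0.8]
grip_width: 0.0398
gripper_force: 0.0
```

Emit:
{"method": "step_arm", "body": {"moves": [[-43,-11,3,0,0,0,40],[-87,-22,6,0,0,0,40],[-130,-33,10,0,0,0,40],[-174,-44,14,0,0,0,40],[-174,-44,14,0,0,0,40],[-174,-44,14,0,0,0,40]]}}

```text
clock: 1.5
tcp_pos: [0.5459, 0.1069, 0.1893]
orientation: [-1.266, -2.874, 0.001]
contact_force: [-0.2, 0.1, 0.0]
grip_width: 0.0396
gripper_force: 0.0
```

```bash
python3 -c "
from h import *
d=snap('wrist','w0'); cv2.imwrite('pics/w0.png',d['image'][:,:,::-1])
o=r.get_obs();print(o['tcp_pos'],o['orientation'],o['joints'])
h=d['image'].astype(int)
k=(h[...,0]>110)&(h[...,1]<60)&(h[...,2]<60);v,u=np.nonzero(k);W=np.array([world(d,a,b) for a,b in zip(u,v)])
print(len(u),u.mean(),v.mean(),W.min(0),W.max(0),np.median(W,0))
T=W[W[:,2]>.1];c=T[:,:2].mean(0);q,s,vt=np.linalg.svd(T[:,:2]-c);print(len(T),c,vt[0],np.arctan2(vt[0][1],vt[0][0]))
"
```

```text
[0.54542495 0.10852447 0.18937914] [-1.26197680e+00 -2.87591512e+00  3.12160258e-04] [-0.54906762  0.3349134   0.29860025  1.90178964 -0.12211876  0.92317966
  0.5516084 ]
413 312.2493946731235 203.38256658595643 [ 0.34521477 -0.02038373  0.0119053 ] [0.55981473 0.12177992 0.10817001] [0.54355883 0.11007591 0.10413253]
309 [0.54628649 0.10754338] [ 0.67127892 -0.74120484] -0.8348634244977214
```

View pics/w0.png

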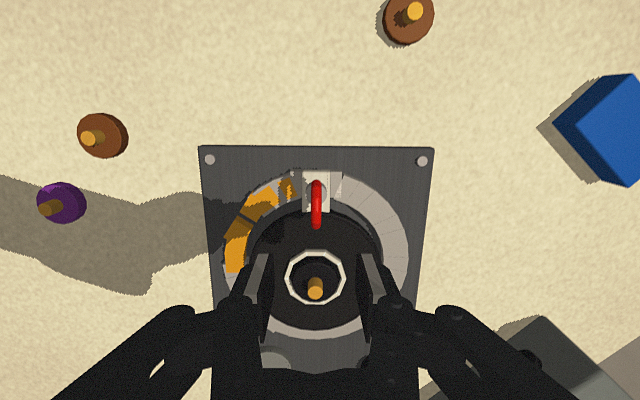

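The wrist picture shows the ring at (316,203), edge-on and centred between the fingers, with the specimen at (316,280) and the brass notch near (240,225). Next I descend and close on it.

Emit:
{"method": "step_arm", "body": {"moves": [[0,0,30,0,0,0,40],[0,0,60,0,0,0,36],[0,0,90,0,0,0,30],[0,0,110,0,0,0,26],[0,0,110,0,0,0,22],[0,0,110,0,0,0,16],[0,0,110,0,0,0,6],[0,0,110,0,0,0,0]], "grip_force": 30}}

```text
clock: 2.35
tcp_pos: [0.5458, 0.1088, 0.0808]
orientation: [-1.262, -2.877, -0.002]
contact_force: [-2.4, 0.7, 1.7]
grip_width: 0.0067
gripper_force: 29.3
```

Emit:
{"method": "step_arm", "body": {"moves": [[0,0,0,0,0,0,0],[0,0,0,0,0,0,0],[0,0,0,0,0,0,0]], "grip_force": 40}}

```text
clock: 2.65
tcp_pos: [0.5459, 0.1088, 0.0808]
orientation: [-1.262, -2.877, -0.002]
contact_force: [-4.6, 0.9, 6.9]
grip_width: 0.0066
gripper_force: 39.4
```

Emit:
{"method": "step_arm", "body": {"moves": [[0,0,-3,0,0,0,0],[0,0,-6,0,0,0,0],[0,0,-9,0,0,0,0],[0,0,-12,0,0,0,0],[0,0,-14,0,0,0,0],[0,0,-14,0,0,0,0]], "grip_force": 60}}

```text
clock: 3.25
tcp_pos: [0.5452, 0.1082, 0.0935]
orientation: [-1.261, -2.876, 0.001]
contact_force: [-2.2, 1.9, -9.0]
grip_width: 0.0059
gripper_force: 58.2
```

```bash
python3 -c "
from h import *
d=snap('wrist','w1');o=r.get_obs();print(o['tcp_pos'],o['contact_force'])
d2=snap('scene','s1')
cv2.imwrite('pics/c1.png',np.hstack([cv2.resize(d['image'][100:300,200:450,::-1],(400,320)),cv2.resize(d2['image'][190:290,280:405,::-1],(400,320))]))
# notch angle: circle unwrapped from top/wrist
ax=np.array([.603,.0435])
R=cv2.Rodrigues(d['rvec'])[0]
dd=dict(np.load('pics/w0.npz'))
q=np.arange(.3,1.7,.01);out=[]
for rad in (.078,.085,.092):
  P=np.c_[ax[0]-rad*np.cos(q-.827),ax[1]-rad*np.sin(q-.827),np.full(len(q),.0264)]
  uv=cv2.projectPoints(P,dd['rvec'],dd['tvec'],dd['mtx'],None)[0][:,0]
  s=[int(dd['image'][int(round(v)),int(round(u))].sum()) for u,v in uv]; z=[world(dd,round(u),round(v))[2] for u,v in uv]
  print(rad,[round(a,2) for a,c in zip(q,z) if c<.0225])
"
```

```text
[0.54521003 0.10820265 0.09342501] [-2.26153182  2.13589305 -9.43839049]
0.078 [np.float64(0.93), np.float64(0.94), np.float64(0.95), np.float64(0.96), np.float64(0.97), np.float64(0.98), np.float64(0.99), np.float64(1.0), np.float64(1.01), np.float64(1.02)]
0.085 [np.float64(0.93), np.float64(0.94), np.float64(0.95), np.float64(0.96), np.float64(0.97), np.float64(0.98), np.float64(0.99), np.float64(1.0), np.float64(1.01), np.float64(1.02)]
0.092 [np.float64(0.94), np.float64(0.95), np.float64(0.96), np.float64(0.97), np.float64(0.98), np.float64(0.99), np.float64(1.0)]
```

View pics/c1.png

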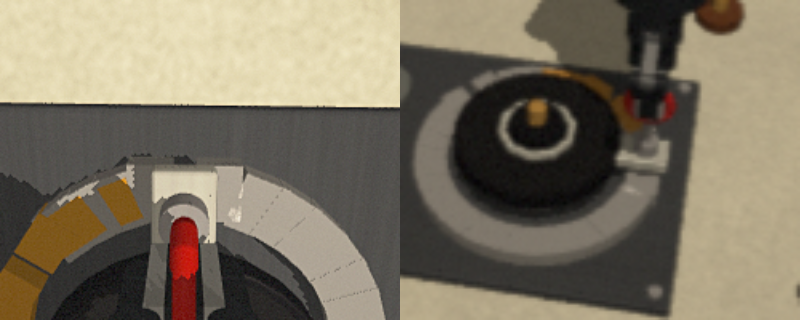

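Emit:
{"method": "step_arm", "body": {"moves": [[-0.1,-4.3,0,0,0,-0.05,0],[-0.4,-8.5,0,0,0,-0.1,0],[-1,-12.8,0,0,0,-0.15,0],[-1.7,-17.0,0,0,0,-0.2,0],[-2.7,-21.2,0,0,0,-0.25,0],[-3.8,-25.3,0,0,0,-0.3,0],[-3.8,-25.3,0,0,0,-0.3,0]]}}

```text
clock: 4.05
tcp_pos: [0.5287, 0.0878, 0.0933]
orientation: [-0.817, -3.031, 0.001]
contact_force: [-4.3, 2.7, -9.7]
grip_width: 0.0063
gripper_force: 58.2
```

Emit:
{"method": "step_arm", "body": {"moves": [[-0.1,-4.3,0,0,0,-0.05,0],[-0.4,-8.5,0,0,0,-0.1,0],[-1.7,-17.0,0,0,0,-0.2,0],[-3.8,-25.3,0,0,0,-0.3,0],[-6.7,-33.3,0,0,0,-0.4,0],[-8.5,-37.2,0,0,0,-0.45,0],[-8.5,-37.2,0,0,0,-0.45,0]]}}

```text
clock: 4.75
tcp_pos: [0.5172, 0.0508, 0.0932]
orientation: [-0.122, -3.137, 0.001]
contact_force: [-4.7, 1.7, -9.1]
grip_width: 0.0063
gripper_force: 58.4
```

Emit:
{"method": "step_arm", "body": {"moves": [[0,0,0.7,0,0,0,0],[0,0,1.4,0,0,0,0],[0,0,2,0,0,0,0],[0,0,2.5,0,0,0,0],[0,0,2.5,0,0,0,0]]}}

```text
clock: 5.25
tcp_pos: [0.5173, 0.0512, 0.0906]
orientation: [-0.123, -3.137, 0.002]
contact_force: [-5.5, 0.1, -9.0]
grip_width: 0.0065
gripper_force: 58.4
```

Emit:
{"method": "step_arm", "body": {"moves": [[0,0,0.5,0,0,0,0],[0,0,0.5,0,0,0,0],[0,0,1,0,0,0,0],[0,0,1,0,0,0,0]]}}

```text
clock: 5.65
tcp_pos: [0.5173, 0.0512, 0.0902]
orientation: [-0.123, -3.137, 0.002]
contact_force: [-6.7, -0.1, -3.0]
grip_width: 0.0061
gripper_force: 59.1
```

Emit:
{"method": "step_arm", "body": {"moves": [[0,0,0,0,0,0,8],[0,0,0,0,0,0,12],[0,0,0,0,0,0,12],[0,0,0,0,0,0,12]], "grip_force": 20}}

```text
clock: 6.05
tcp_pos: [0.5199, 0.0518, 0.091]
orientation: [0.122, 3.137, 0.001]
contact_force: [-0.6, 0.3, -0.8]
grip_width: 0.012
gripper_force: 0.0
```

Emit:
{"method": "step_arm", "body": {"moves": [[0,-1.5,0,0,0,-0.018,12],[-0.1,-3,0,0,0,-0.035,12],[-0.1,-4.5,0,0,0,-0.053,12],[-0.2,-6,0,0,0,-0.07,12],[-0.3,-7.5,0,0,0,-0.088,12],[-0.5,-9,0,0,0,-0.105,12]]}}

```text
clock: 6.65
tcp_pos: [0.5188, 0.0447, 0.0905]
orientation: [-0.049, 3.14, 0.003]
contact_force: [-0.1, 6.0, 0.4]
grip_width: 0.0122
gripper_force: 2.9
```

Emit:
{"method": "step_arm", "body": {"moves": [[0,-1.2,0,0,0,-0.014,12],[-0.1,-2.4,0,0,0,-0.028,12],[-0.1,-3.6,0,0,0,-0.042,12],[-0.1,-4.8,0,0,0,-0.056,12],[-0.2,-6,0,0,0,-0.07,12],[-0.3,-7.2,0,0,0,-0.084,12],[-0.4,-8.4,0,0,0,-0.1,12]]}}

```text
clock: 7.35
tcp_pos: [0.5192, 0.0363, 0.0904]
orientation: [-0.206, 3.134, 0.003]
contact_force: [-0.2, 5.3, 1.1]
grip_width: 0.0122
gripper_force: 3.0
```

Emit:
{"method": "step_arm", "body": {"moves": [[0,-0.8,0,0,0,0,12],[0,-1.6,0,0,0,0,12],[0,-2.4,0,0,0,0,12],[0,-3.2,0,0,0,0,12],[0,-4,0,0,0,0,12]]}}

```text
clock: 7.85
tcp_pos: [0.5193, 0.0312, 0.0901]
orientation: [0.204, -3.135, -0.001]
contact_force: [0.9, 2.2, 0.1]
grip_width: 0.0122
gripper_force: 0.8
```

Emit:
{"method": "step_arm", "body": {"moves": [[0,-0.6,0,0,0,0,12],[0,-1.2,0,0,0,0,12],[0,-1.8,0,0,0,0,12]]}}

```text
clock: 8.15
tcp_pos: [0.5195, 0.0288, 0.0902]
orientation: [0.201, -3.135, -0.001]
contact_force: [0.3, 2.8, 0.1]
grip_width: 0.0123
gripper_force: 1.8
```

```bash
cat >> h.py <<'E'
def ring(f):
  ax=np.array([.603,.0435])
  for n in ('scene','top'):
    d=snap(n,f+n);h=d['image'].astype(int)
    k=(h[...,0]>90)&(h[...,1]<60)&(h[...,2]<60);v,u=np.nonzero(k)
    W=np.array([world(d,a,b) for a,b in zip(u,v)])
    W=W[(abs(np.linalg.norm(W[:,:2]-ax,axis=1)-.085)<.025)&(W[:,2]>.06)]
    if len(W):
      m=W.mean(0); print(n,len(W),W.min(0).round(4),W.max(0).round(4),'q',(np.arctan2(m[1]-ax[1],m[0]-ax[0])%(2*np.pi)-2.313).round(3))
  o=r.get_obs();print(o['tcp_pos'],o['contact_force'],o['clock'])
E
python3 -c "
from h import *
ring('r1')
d=cv2.imread('pics/r1scene.png')[195:275,300:400];cv2.imwrite('pics/r1c.png',cv2.resize(d,(750,600),interpolation=2))"
```

```text
scene 31 [0.5213 0.0224 0.0768] [0.5374 0.04   0.1046] q 0.947
[0.51953306 0.02880394 0.09019432] [ 0.26966358  3.24238471 -1.83908949] 8.25
```

View pics/r1c.png

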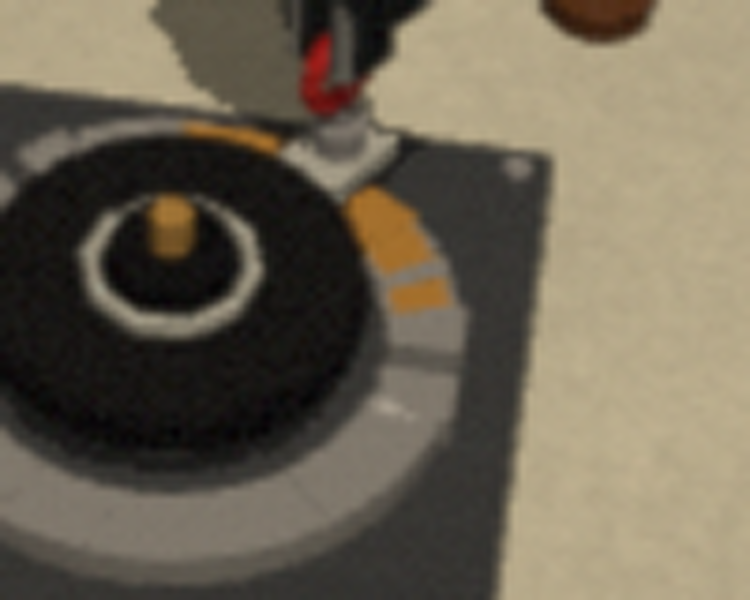

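The crop shows the red ring at (320,75) still standing high over the collar, with a gap of stem visible, so the pin is still riding. The specimen is in its nest. I carry on in small steps.

Emit:
{"method": "step_arm", "body": {"moves": [[0,-0.5,0,0,0,0,12],[0,-1,0,0,0,0,12],[0,-1.5,0,0,0,0,12]]}}

```text
clock: 8.55
tcp_pos: [0.5196, 0.0284, 0.0902]
orientation: [0.203, -3.135, -0.002]
contact_force: [-1.4, 7.7, -1.3]
grip_width: 0.0116
gripper_force: 3.6
```

The tool was commanded 1.5 mm but moved only 0.4 mm, and the force rose. The pin has probably reached the notch, so I back off and check.

Emit:
{"method": "step_arm", "body": {"moves": [[0,1,0,0,0,0,12],[0,1.5,0,0,0,0,12],[0,1.5,0,0,0,0,12]]}}

```text
clock: 8.85
tcp_pos: [0.5196, 0.0287, 0.0902]
orientation: [0.201, -3.135, -0.0]
contact_force: [-1.2, 4.0, -1.3]
grip_width: 0.0118
gripper_force: 1.9
```

```bash
python3 -c "
from h import *
ring('r2')"
```

```text
scene 32 [0.5237 0.028  0.073 ] [0.538  0.0382 0.1042] q 0.95
[0.51956492 0.02871826 0.09021711] [ 0.39305866  4.27104139 -1.23511602] 8.95
```

Emit:
{"method": "step_arm", "body": {"moves": [[0,1,0,0,0,0,14],[0,2,0,0,0,0,16],[0,2,0,0,0,0,16]]}}

```text
clock: 9.25
tcp_pos: [0.5196, 0.03, 0.0903]
orientation: [-0.2, 3.135, -0.001]
contact_force: [-0.6, 0.7, -0.2]
grip_width: 0.0159
gripper_force: 0.0
```

```bash
python3 -c "
from h import *
ring('r3')
d=cv2.imread('pics/r3scene.png')[195:275,300:400];e=cv2.imread('pics/r1scene.png')[195:275,300:400];w=snap('wrist','w3')['image'][100:300,200:450,::-1]
cv2.imwrite('pics/r3c.png',np.vstack([np.hstack([cv2.resize(e[:45,25:75],(400,300),interpolation=2),cv2.resize(d[:45,25:75],(400,300),interpolation=2)]),np.hstack([cv2.resize(w,(400,300)),cv2.resize(d,(400,300))])]))"
```

```text
scene 36 [0.523  0.0243 0.078 ] [0.5385 0.039  0.1062] q 0.946
[0.5194765  0.03021399 0.09028142] [ 0.24627856 -1.01449127  0.14351086] 9.35
```

View pics/r3c.png

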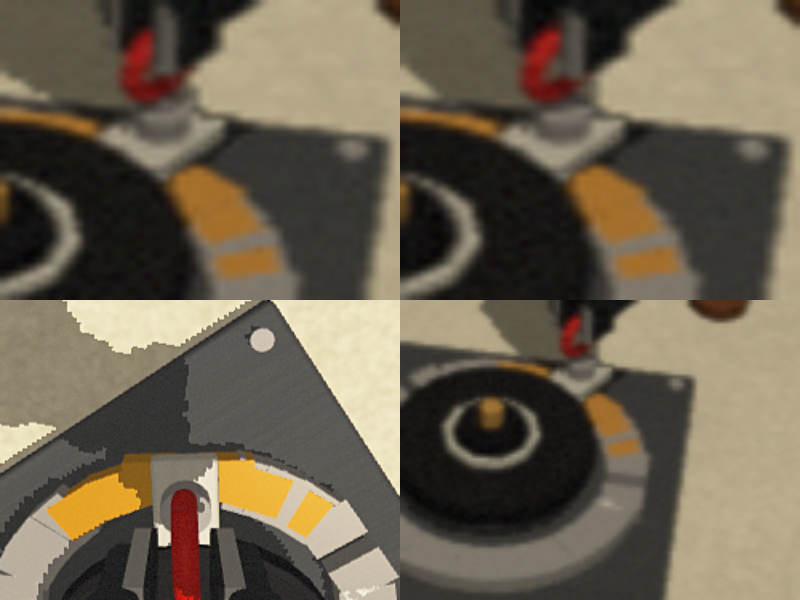

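Both crops show the ring at the same height as before, and the notch is hidden under the arm. So the pin is still riding and just short of the notch, held by friction. I push on gently.

Emit:
{"method": "step_arm", "body": {"moves": [[0,-1,0,0,0,0,12],[0,-2,0,0,0,0,12],[0,-2.8,0,0,0,0,12],[0,-3.3,0,0,0,0,12],[0,-3.8,0,0,0,0,12],[0,-4.2,0,0,0,0,12]]}}

```text
clock: 10.0
tcp_pos: [0.5197, 0.0284, 0.0903]
orientation: [0.204, -3.135, -0.003]
contact_force: [-1.1, 8.0, 1.2]
grip_width: 0.0119
gripper_force: 3.8
```

```bash
python3 -c "
from h import *
ax=np.array([.603,.0435])
snap('wrist','w4')
for n in ('w0','w1','w3','w4'):
  d=dict(np.load('pics/%s.npz'%n));h=d['image'].astype(int)
  k=(h[...,0]>80)&(h[...,1]<50)&(h[...,2]<50);v,u=np.nonzero(k)
  W=np.array([world(d,a,b) for a,b in zip(u,v)]);s=(abs(np.linalg.norm(W[:,:2]-ax,axis=1)-.085)<.03)&(W[:,2]>.05);W=W[s]
  q=np.unwrap(np.arctan2(W[:,1]-ax[1],W[:,0]-ax[0])%(2*np.pi))-2.313
  print(n,len(W),np.percentile(W[:,2],[1,50,99]).round(4),'q',np.median(q).round(3), 'rad range',np.linalg.norm(W[:,:2]-ax,axis=1).min().round(4),np.linalg.norm(W[:,:2]-ax,axis=1).max().round(4))
print(r.get_obs()['contact_force'],r.get_obs()['moment'])
"
```

```text
w0 457 [0.0525 0.1037 0.1076] q -0.011 rad range 0.0584 0.104
w1 1248 [0.0953 0.1159 0.1204] q -0.01 rad range 0.0691 0.1043
w3 1291 [0.0827 0.1036 0.1078] q 1.0 rad range 0.0672 0.1042
w4 1281 [0.0828 0.1036 0.1077] q 1.003 rad range 0.0674 0.1044
[-1.18252153  6.8827849   0.59159193] [1.42782956 0.26291707 0.12510337]
```

The wrist depth puts the ring top at 107.7 mm, the same as home at the start (107.6), against 120.4 when raised. So the pin is fully home at q ≈ 1.01, and the turntable resists 8 N. I back off, open and retreat.

Emit:
{"method": "step_arm", "body": {"moves": [[0,2,0,0,0,0,12],[0,3.5,0,0,0,0,16],[0,3.5,0,0,0,0,30],[0,3.5,0,0,0,0,36],[0,3.5,-15,0,0,0,36],[0,3.5,-45,0,0,0,36],[0,3.5,-90,0,0,0,36],[0,3.5,-110,0,0,0,36]]}}

```text
clock: 10.85
tcp_pos: [0.5211, 0.0295, 0.2037]
orientation: [-0.199, 3.131, 0.0]
contact_force: [0.1, -0.4, 0.1]
grip_width: 0.0361
gripper_force: 0.0
```

```bash
python3 -c "
from h import *
d=snap('wrist','w5');print(r.get_obs()['tcp_pos'],r.get_obs()['contact_force'])
ax=np.array([.603,.0435]);h=d['image'].astype(int)
k=(h[...,0]>80)&(h[...,1]<50)&(h[...,2]<50);v,u=np.nonzero(k)
W=np.array([world(d,a,b) for a,b in zip(u,v)]);s=(abs(np.linalg.norm(W[:,:2]-ax,axis=1)-.085)<.03)&(W[:,2]>.09);W=W[s]
print(np.percentile(W[:,2],[50,99]),np.median(np.arctan2(W[:,1]-ax[1],W[:,0]-ax[0])%(2*np.pi))-2.313+.011)"
```

```text
[0.52236366 0.02970991 0.20582209] [0.98807772 0.03534062 1.99822574]
[0.10405407 0.10766993] 1.0140103273509904
```

View pics/w5.png

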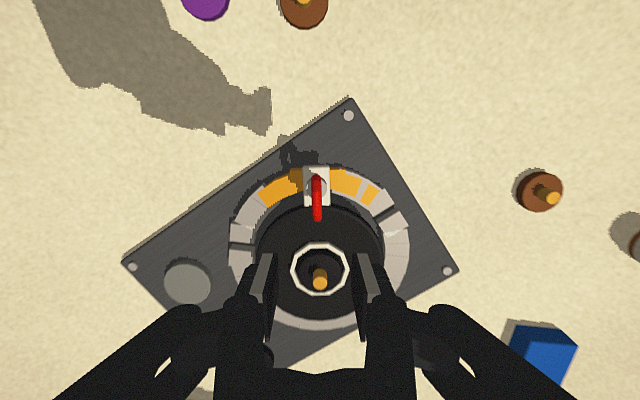

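The final picture shows the ring at (317,198), at home height in the middle of the brass segment. The specimen is in its nest at (319,272), and the gripper is clear.

```bash
python3 -c "
from bench import r
print(r.hand_in())"
```

```text
the job is handed in; nothing more can be done
None
```

The turntable is locked in the brass-segment notch at about q = 1.0 rad, with the pin back at its home height; the specimen is still in its nest, the gripper is clear, and the job is handed in.

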